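# Load the tin lane and lock it with the rod

### The arm

A 6-joint arm with a two-finger parallel gripper is mounted at the origin on the work surface. World frame = base frame: x ahead of the robot, y to its left, z up, the work surface at z = 0. Lengths are in m, angles in rad, forces in N, time in s.
With the tool pointing down it reaches from about 0.35 to 0.975 m from the base axis. Payload 4.9 kg.
Tool frame: the origin (TCP) lies on the centre line of the jaws, within the pads' length; the fingertips stand 19 mm ahead of it and the grasp point (between the pads) is the TCP; z points along the fingers, y is the line along which they close (so a half turn about z gives the same grasp; the last joint's range is limited). The gripper opens to 85 mm and grips with 20 to 120 N. Pads are 22 mm wide; open, the fingers measure 114 mm over their backs; the gripper's body (76 mm by 85 mm) begins 54 mm behind the grasp point. The pads swing forward as they close: fully open they stand 13 mm farther back than shut.
Start: joints at [1.07, 0.053, 1.613, -0, 1.476, -0.119], TCP at [0.233, 0.58, 0.25] pointing down, gripper open.
Joint ranges: [-3.01, 3.01], [-1.01, 2.22], [0.06, 2.58], [-1.02, 4.17], [0.09, 2.62], [-3.14, 3.14]. Speed limits (rad/s): [2.57, 2.57, 3.14, 3.14, 3.14, 3.14].

### API

Orientations are given as a unit quaternion [w, x, y, z].
In Python, from plant import state, grab_frame, ticket, spotter gives the robot as it stands.
- The arm moves only by the tool apply_moves, never from a script. Its argument "series" is a list of rows, each an object of numbers: "jaw": the closure, from 0 (fully open) to 1 (shut); "dx", "dy", "dz": the shift along the tool's x, y, z in mm; "turn": the turn about the tool's z in rad. A call has 1 to 5 rows; each row is the pose to reach, as a shift and turn from the pose commanded when the call began, along the tool's axes at that moment; what a row does not reach only later rows make up. A row lasts 1/12 s, in which the tool goes at most 41.7 mm and 7.16 degrees, less where a joint would pass 70% of its speed; a pose out of reach is approached as far as the arm can. A call with a gripper value outside its range is refused whole. The fingers move at their own pace and stop on an object; the grip force is fixed at half the most. Time passes only in rows, so rows that repeat a pose let the fingers close. It gives the time, the measured TCP pose, the force, the opening and the grip force at its end, in the units of the state.
- state(): the state, without advancing time (a new reading comes with each control period).
- grab_frame(name): name is "scene" or "top"; returns a dict with "pixels" (384x512x3 uint8, red, green, blue), "mtx" (3x3 intrinsics, pixels), "camera_from_world" (4x4, takes a point from world to camera coordinates). Camera axes: x right, y down, z forward; pixel columns grow to the right and rows downward; lengths in m; the calibration is good to about 2 mm. A picture is of the moment at which its call begins. There is no depth.
- ticket.job_done(): hands the job in; it is judged then, once.
Trained networks look in a picture, given as the dict that the camera call returned (one of the last four; its "shot" number tells which), for a name from the list of things; names that differ only in an ending like _2 or _b are one class to them, and where a whole thing is asked for, a point or a joint stands for the part that bears it (a point fixed in the world has none). Each returns a list of dicts, best first, with "conf" (0 to 1); they miss things now and then, are a little off and sometimes report something else, mostly with a low value. They report only what shows in the picture. A call takes as long as a camera call. They do not tell look-alikes from the thing itself.
- spotter.outline_of(picture, target): "region" (384x512 bool, what is visible of it) and "extent" ([left, top, right, bottom] in pixels, round what is visible of it).
The state is a dict: "time": time; "joint_pos": joint angles; "joint_vel": joint speeds; "joint_efforts": joint torques, N m; "tool_pos": TCP position; "tool_rot": TCP orientation; "contact_force": force on the tool from outside, world axes, zero at the start; "ft_torque": the same for the moment, N m; "gripper_width": opening from 0.0 (shut) to 1.0 (fully open); "grasp_force": force on a finger pad.
Only numpy, scipy, OpenCV 4.12 (cv2) and the standard library are available. Lean on these libraries where they do the work, as an engineer would, in place of code of your own. Each camera call takes 0.05 s, during which the arm holds its last target. There are 200 camera calls.

### The job

Slide the two loose metal tins, upright and one after the other, into the lane between the low plywood rails, so that all three tins (one is in there already) stand in single file behind the eyelets at the lane's mouth. Then lock the lane: pass the straight end of the bent steel rod through both eyelets, across the mouth, until it sticks out clearly beyond the far one, and let go. Do not tip any tin over, and leave the jar and the screwdriver where they are.

Things in the scene. Friction and masses are not known exactly. Their poses are not given: they have to be found in the camera images.
- lane: lane fixed to the bench: two plywood rails 35 mm high, 62 mm apart inside (86 outside), open above, floor = bench; end stop 50 mm high, its face at x = 186 mm; in front of the mouth flared guides 25 mm high reach to x = -49 mm. Origin on the bench, mid-mouth, between the eyelet plates (x = 0); x points into the lane, y to the left rail, z up. Three tins in a row take 156 mm
- eyelet_left (a point): centre of the round 19 mm hole (axis along lane y) in the left eyelet plate: upright dark steel, 28 mm wide along x, 8 mm thick along y, 56 mm high, at the lane's mouth. The point is at lane (0, +36, 42) mm, 42 mm above the bench
- eyelet_right (a point): centre of the round 19 mm hole (axis along lane y) in the right eyelet plate: upright dark steel, 28 mm wide along x, 8 mm thick along y, 56 mm high, at the lane's mouth. The point is at lane (0, -36, 42) mm, 42 mm above the bench
- tin_a: loose plain round metal tin, 52 mm diameter, 100 mm tall, about 0.2 kg, closed top; origin at the centre of its underside, z up along its axis; stands on the bench outside the lane
- tin_b: loose plain round metal tin, 52 mm diameter, 100 mm tall, about 0.2 kg, closed top; origin at the centre of its underside, z up along its axis; stands on the bench outside the lane
- tin_c: the tin that already stands in the lane, at some distance from the end stop: plain round metal tin, 52 mm diameter, 100 mm tall, about 0.2 kg, closed top; origin at the centre of its underside, z up along its axis
- rod: L-bent rod of 12 mm round steel, 0.14 kg, lying flat on the bench. Origin on the axis at the middle of its 190 mm straight part; x runs along the straight part to its free tapered tip at x = +95 mm (the last 12 mm taper to 6 mm); at x = -95 mm it bends square into a 45 mm handle leg along +y
- rod_tip (a point): the rod's free tip, on its axis
- jar: bystander: white plastic jar with black cap, 74 mm diameter, 90 mm tall (too wide for the lane); origin at the centre of its underside
- screwdriver: bystander: screwdriver lying on the bench, about 200 mm long
Mind the look-alikes: they are no part of the job. Of the things that look like the rod, take the one that is farthest from the robot's base at the start.

How it is judged:
By the outcome, as a careful person would: the job done as asked, in the order asked, and still so for the second after the job is handed in, with the robot touching nothing.
It also fails if it takes over 72 s, if anything falls off the work surface, if the arm or the gripper's body presses on something with over 40 N, if the wrist force passes 120 N, or if a joint passes its speed limit or range.

## Working session

There is one attempt and no reset: what is moved stays moved. The work goes in short steps, Python scripts to look and compute and a tool call to move; the robot and the scene stay as the last step left them, time stands still between calls to the robot, and variables do not carry over. Pictures are saved under pics/ and viewed, at most 10 in all, crops included, and the job is handed in when it is done.

Besides the shell and the picture viewer there is one more tool, called after ">>>" by a JSON object that holds its "name" and its "arguments". apply_moves: Moves the arm, as the interface text tells. Its arguments: {"type":"object","properties":{"series":{"type":"array","items":{"type":"object","properties":{"jaw":{"type":"number"},"dx":{"type":"number"},"dy":{"type":"number"},"dz":{"type":"number"},"turn":{"type":"number"}}}}},"required":["series"]}

```bash
ls; mkdir -p pics; python3 - <<'E'
from plant import state, grab_frame, spotter
import cv2,numpy as np
s=state(); print({k:np.round(v,3).tolist() for k,v in s.items()})
for n in("scene","top"):
    f=grab_frame(n); cv2.imwrite(f"pics/{n}0.png",cv2.cvtColor(f["pixels"],cv2.COLOR_RGB2BGR))
    print(n,f["mtx"].round(1).tolist(),f["camera_from_world"].round(4).tolist())
    for t in("lane","tin_a","rod","jar","screwdriver","eyelet_left","eyelet_right","rod_tip"):
        try: print(t,[(round(d["conf"],2),np.round(d["extent"]).tolist(),int(d["region"].sum())) for d in spotter.outline_of(f,t)])
        except Exception as e: print(t,e)
E
```

```text
pics
{'time': 0.0, 'joint_pos': [1.07, 0.053, 1.614, 0.0, 1.476, -0.119], 'joint_vel': [-0.0, -0.001, 0.002, -0.002, -0.0, 0.001], 'joint_efforts': [0.0, -39.37, -37.017, -0.0, 0.007, -0.0], 'tool_pos': [0.233, 0.579, 0.249], 'tool_rot': [-0.0, 0.19, 0.982, -0.001], 'contact_force': [-0.387, -0.193, 0.137], 'ft_torque': [-0.025, -0.003, -0.035], 'grasp_force': 0.0, 'gripper_width': 0.997}
scene [[369.4, 0.0, 255.6], [0.0, 369.4, 191.8], [0.0, 0.0, 1.0]] [[-0.3943, 0.9188, 0.0206, 0.1754], [0.5784, 0.2655, -0.7713, -0.2356], [-0.7141, -0.2922, -0.6361, 1.3195], [0.0, 0.0, 0.0, 1.0]]
lane [(0.75, [171.0, 197.0, 266.0, 286.0], 2087)]
tin_a [(0.95, [374.0, 232.0, 409.0, 281.0], 1175), (0.87, [302.0, 222.0, 334.0, 269.0], 1076), (0.71, [197.0, 217.0, 220.0, 261.0], 909), (0.4, [174.0, 200.0, 269.0, 283.0], 2077)]
rod [(0.73, [137.0, 165.0, 179.0, 204.0], 267), (0.59, [178.0, 148.0, 242.0, 158.0], 292)]
jar [(0.81, [331.0, 190.0, 365.0, 232.0], 1159)]
screwdriver [(0.69, [268.0, 276.0, 369.0, 298.0], 743)]
eyelet_left [(0.64, [135.0, 165.0, 175.0, 205.0], 248), (0.58, [174.0, 194.0, 262.0,
[... 333 characters left out ...]
912, 0.4805], [0.0912, 0.0069, -0.9958, 0.9963], [0.0, 0.0, 0.0, 1.0]]
lane [(0.58, [245.0, 92.0, 292.0, 194.0], 1453)]
tin_a [(0.96, [166.0, 143.0, 193.0, 173.0], 578), (0.87, [262.0, 107.0, 282.0, 138.0], 532), (0.63, [102.0, 159.0, 134.0, 184.0], 666)]
rod [(0.79, [333.0, 174.0, 405.0, 215.0], 458), (0.79, [312.0, 251.0, 386.0, 293.0], 413)]
jar [(0.6, [146.0, 198.0, 181.0, 233.0], 898)]
screwdriver [(0.87, [137.0, 114.0, 212.0, 134.0], 409)]
eyelet_left [(0.84, [251.0, 92.0, 291.0, 197.0], 1152)]
eyelet_right [(0.91, [246.0, 95.0, 290.0, 195.0], 1332)]
rod_tip [(0.66, [335.0, 172.0, 406.0, 215.0], 475), (0.64, [311.0, 250.0, 384.0, 298.0], 444), (0.22, [145.0, 197.0, 181.0, 231.0], 887)]
```

```bash
python3 - <<'E'
import cv2
a=cv2.imread("pics/top0.png")[80:310,90:420]; cv2.imwrite("pics/top0c.png",cv2.resize(a,None,fx=2.4,fy=2.4,interpolation=cv2.INTER_CUBIC))
E
```

```text
(no output)
```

View pics/top0c.png

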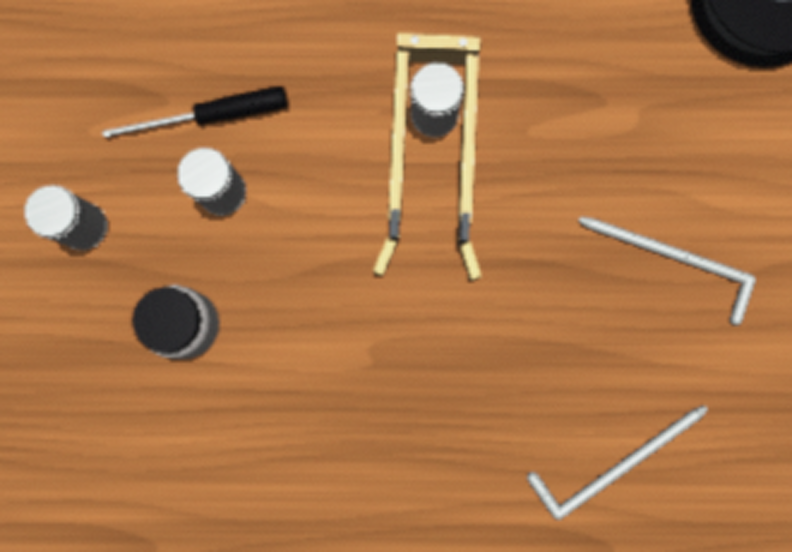

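View pics/scene0.png

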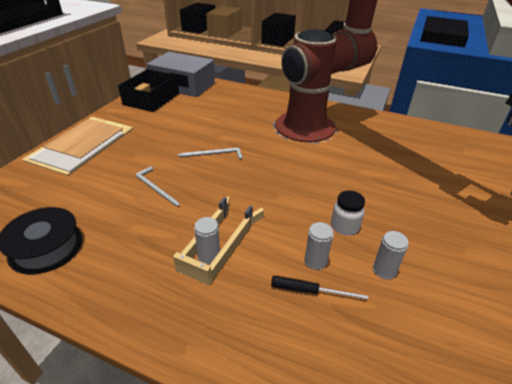

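The first pictures show two L-rods that match: A at top (369,195) and B at (349,272). Rod A is farther from the base at (258,394), so A is the one to take. The tins are at top px (180,157) and (117,171), and tin_c is in the lane at (272,122). The lane's mouth faces the robot. Next I'll measure these poses by fitting models.

```bash
cat > est.py <<'E'
import numpy as np, cv2
from scipy.optimize import minimize
from plant import state, grab_frame, spotter
S=4
def proj(f,P):
    P=np.atleast_2d(P); c=f["camera_from_world"]; q=(P@c[:3,:3].T+c[:3,3])@f["mtx"].T
    return q[:,:2]/q[:,2:]
def ray(f,uv,z):
    c=f["camera_from_world"]; R,t=c[:3,:3],c[:3,3]; d=R.T@np.linalg.inv(f["mtx"])@[uv[0],uv[1],1]; o=-R.T@t
    return o+d*(z-o[2])/d[2]
def render(f,parts):
    m=np.zeros((384*S,512*S),np.uint8)
    for P in parts:
        h=cv2.convexHull(((proj(f,P)+.5)*S*16-8).astype(np.float32)).round().astype(np.int32)
        cv2.fillConvexPoly(m,h,1,shift=4)
    return m
def up(m): return cv2.resize(cv2.GaussianBlur(m.astype(np.float32),(0,0),.5),None,fx=S,fy=S,interpolation=cv2.INTER_LINEAR)>.5
def cyl(r,h,n=40):
    a=np.linspace(0,2*np.pi,n); c=np.c_[r*np.cos(a),r*np.sin(a)]
    return np.r_[np.c_[c,0*a],np.c_[c,0*a+h]]
def box(x0,x1,y0,y1,z0,z1): return np.array([[x,y,z] for x in(x0,x1) for y in(y0,y1) for z in(z0,z1)])
def place(P,x,y,t=0,z=0):
    c,s=np.cos(t),np.sin(t); return P@np.array([[c,s,0],[-s,c,0],[0,0,1]])+[x,y,z]
def fit(views,model,p0,step):
    """views: [(frame, upmask, ignore or None)], model(p)->parts; maximises summed IoU"""
    def cost(p):
        v=0
        for f,m,ig in views:
            r=render(f,model(p))>0; k=slice(None) if ig is None else ~ig
            v-= (r&m)[k].sum()/(r|m)[k].sum()
        return v
    p0=np.array(p0,float); sim=np.r_[[p0],p0+np.diag(step)]
    o=minimize(cost,p0,method="Nelder-Mead",options=dict(initial_simplex=sim,xatol=2e-4,fatol=1e-4,maxiter=250))
    return o.x,-o.fun/len(views)
def plymask(f,ext):
    p=f["pixels"].astype(float); R,G,B=p[...,0],p[...,1],p[...,2]
    m=(G/(R+1)>.76)&(B/(R+1)<.85)&(R>90); w=np.zeros_like(m); a,b,c,d=[int(v) for v in ext]; w[b-8:d+8,a-8:c+8]=1
    return m&w
E
cat > m1.py <<'E'
from est import *
F={n:grab_frame(n) for n in("scene","top")}
O={n:{t:spotter.outline_of(F[n],t) for t in("tin_a","rod","jar","lane","screwdriver")} for n in F}
tins=[]
for nm,r,h in(("tin_a",.026,.1),("jar",.037,.09)):
    for d in O["top"][nm]:
        if d["conf"]<.5: continue
        e=d["extent"]; g=ray(F["top"],((e[0]+e[2])/2,(e[1]+e[3])/2),h/2)
        vs=[(F["top"],up(d["region"]),None)]
        uv=proj(F["scene"],g)[0]
        c=[q for q in O["scene"][nm] if np.hypot(*(uv-(np.array(q["extent"][:2])+q["extent"][2:])/2))<12]
        if c: vs.append((F["scene"],up(c[0]["region"]),None))
        p,s=fit(vs,lambda p:[place(cyl(r,h),p[0],p[1])],g[:2],[.01,.01]); print(nm,len(vs),p.round(4),round(s,3))
        if nm=="tin_a": tins.append(p)
def lane(p):
    x,y,t,fl,th=p; q=[box(.0,.186,.031,.043,0,.035),box(.0,.186,-.043,-.031,0,.035),box(.186,.186+th,-.043,.043,0,.05)]
    for s in(1,-1): q.append(np.array([[-a,s*(b+o),z] for a,o in((.0,0),(.049,fl)) for b in(.031,.043) for z in(0,.025)]))
    return [place(P,x,y,t) for P in q]
def eyes(p): return [place(box(-.014,.014,*sorted((s*.032,s*.040)),0,.056),*p[:3]) for s in(1,-1)]
tc=min(tins,key=lambda p:abs(p[1]))
g=ray(F["top"],(276,178),.03)
p0=[g[0],g[1]-.003,-.05,.015,.014]
for it in range(2):
  vs=[]
  for n in F:
    e=O[n]["lane"][0]["extent"]; ig=cv2.dilate(render(F[n],[place(cyl(.027,.1),*tc)]+eyes(p0)),np.ones((9,9)))>0
    m=plymask(F[n],e); vs.append((F[n],up(m),ig))
    cv2.imwrite(f"pics/ply_{n}.png",m*255)
  for v in (vs,vs[:1],vs[1:]):
    p,s=fit(v,lane,p0,[.006,.006,.03,.004,.003]); print("lane",p.round(4),round(s,3))
  p,s=fit(vs,lane,p0,[.006,.006,.03,.004,.003]); p0=p
np.save("lane.npy",p)
for f in F.values():
  print("eye px",[proj(f,place(np.array([[0,s*.036,.042]]),*p[:3]))[0].round(1).tolist() for s in(1,-1)])
def rod(p): 
    b=[box(-.101,.083,-.006,.006,0,.012),np.r_[box(.082,.083,-.006,.006,0,.012),box(.094,.095,-.003,.003,.003,.009)],box(-.101,-.089,0,.045,0,.012)]
    return [place(P,*p) for P in b]
f=F["top"]
for d in O["top"]["rod"]:
    ys,xs=np.nonzero(d["region"]); W=np.array([ray(f,(a,b),.006)[:2] for a,b in zip(xs,ys)])
    c=W.mean(0); t=np.linalg.svd(W-c,full_matrices=False)[2][0]; th=np.arctan2(t[1],t[0])
    best=None
    for k in(0,np.pi):
      for o in (-.25,.25):
        vs=[(f,up(d["region"]),None)]; uv=proj(F["scene"],[*c,.006])[0]
        vs+=[(F["scene"],up(q["region"]),None) for q in O["scene"]["rod"] if np.hypot(*(uv-(np.array(q["extent"][:2])+q["extent"][2:])/2))<15]
        r=fit(vs,rod,[*c,th+k+o],[.01,.01,.1])
        if best is None or r[1]>best[1]: best=r
    print("rod",best[0].round(4),round(best[1],3),"dist",np.hypot(*best[0][:2]).round(3),len(vs))
for n in F:
    v=cv2.cvtColor(F[n]["pixels"],cv2.COLOR_RGB2BGR); v=cv2.resize(v,None,fx=4,fy=4,interpolation=cv2.INTER_CUBIC)
    for P in lane(p)+eyes(p): cv2.polylines(v,[cv2.convexHull(((proj(F[n],P)+.5)*4).astype(np.float32)).astype(int)],1,(0,0,255),1)
    e=O[n]["lane"][0]["extent"]; a,b,c,d=[int(k)*4 for k in e]; cv2.imwrite(f"pics/l_{n}.png",v[b-40:d+40,a-40:c+40])
A,B=[cv2.imread(f"pics/l_{n}.png") for n in F]; h=max(A.shape[0],B.shape[0]); pad=lambda i:cv2.copyMakeBorder(i,0,h-i.shape[0],0,0,0); cv2.imwrite("pics/l_both.png",np.hstack([pad(A),pad(B)])); print(h)
E
python3 m1.py
```

```text
tin_a 2 [ 0.6673 -0.0231] 0.905
tin_a 2 [0.5434 0.3544] 0.935
tin_a 2 [0.5819 0.2061] 0.927
jar 1 [0.4382 0.2357] 0.844
lane [ 0.5432 -0.0159 -0.0432  0.0126  0.0093] 0.742
lane [ 0.5426 -0.0175 -0.037   0.0133  0.0088] 0.72
lane [ 5.531e-01 -1.620e-02 -4.550e-02  8.600e-03  1.000e-04] 0.792
lane [ 0.5412 -0.0158 -0.0436  0.0128  0.0113] 0.79
lane [ 0.5417 -0.0164 -0.04    0.0137  0.0102] 0.766
lane [ 0.5418 -0.0156 -0.0446  0.0126  0.0114] 0.822
eye px [[247.8, 212.9], [222.0, 204.0]]
eye px [[254.1, 172.4], [283.2, 173.7]]
rod [ 0.299  -0.2278  5.3282] 0.741 dist 0.376 2
rod [ 0.5208 -0.2652  1.2218] 0.763 dist 0.584 2
480[ WARN:0@7.381] global loadsave.cpp:1063 imwrite_ Unsupported depth image for selected encoder is fallbacked to CV_8U.
```

View pics/l_both.png

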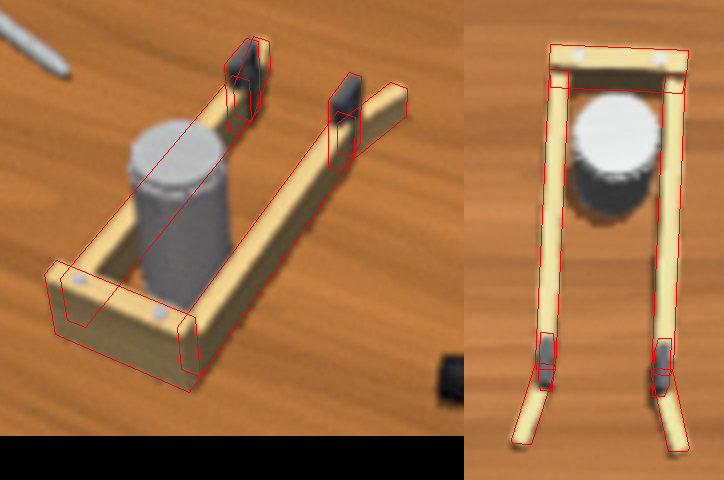

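```bash
python3 - <<'E'
import cv2
a=cv2.imread("pics/top0.png")[160:225,320:415]; cv2.imwrite("pics/rodc.png",cv2.resize(a,None,fx=6,fy=6,interpolation=cv2.INTER_CUBIC))
E
```

```text
(no output)
```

View pics/rodc.png

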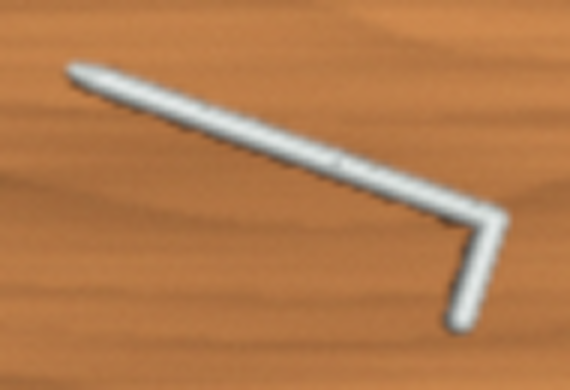

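The left panel shows the fitted lane outline lying on the rails, end stop and eyelet plates. The plates are at scene px (248,213) and (222,204). The rod crop confirms rod A, with its tapered tip at top px (332,172) and its bend at (403,196). I'll start on the nearer tin.

>>> {"name": "apply_moves", "arguments": {"series": [{"dx":-20,"dy":-10,"dz":0,"turn":-0.07,"jaw":0},{"dx":-55,"dy":-26,"dz":0,"turn":-0.17,"jaw":0},{"dx":-90,"dy":-42,"dz":10,"turn":-0.27,"jaw":0},{"dx":-126,"dy":-60,"dz":25,"turn":-0.338,"jaw":0},{"dx":-162,"dy":-76,"dz":40,"turn":-0.338,"jaw":0}]}}

```text
time: 1.92
tool_pos: [0.3547, 0.4493, 0.2114]
tool_rot: [0.001, 0.02, 1.0, 0.001]
contact_force: [-0.8, 0.4, -0.5]
gripper_width: 1.0
grasp_force: 0.0
```

```bash
cat > d.py <<'E'
import sys,numpy as np
from scipy.spatial.transform import Rotation as R
from plant import state
# args: lane_x lane_y z(mm) yaw of tool x relative to lane x (deg); prints deltas in current tool axes and lane pose
L=np.load("lane.npy"); s=state(); p=np.array(s["tool_pos"]); q=s["tool_rot"]; M=R.from_quat([q[1],q[2],q[3],q[0]]).as_matrix()
c,sn=np.cos(L[2]),np.sin(L[2]); A=np.array([[c,-sn],[sn,c]])
yaw=np.degrees(np.arctan2(M[1,0],M[0,0])-L[2])
lp=A.T@(p[:2]-L[:2])*1000
print("lane pose",lp.round(1),"z",(p[2]*1000).round(1),"yaw",yaw.round(2),"tilt",M[:,2].round(4),"w",round(s["gripper_width"],3),"gf",round(s["grasp_force"],1),"F",np.round(s["contact_force"],1),"t",round(s["time"],2),"j",np.round(s["joint_pos"],2))
if len(sys.argv)>1:
    a=[float(v) for v in sys.argv[1:]]; w=np.r_[A@np.array(a[:2])/1000+L[:2],a[2]/1000]
    d=M.T@(w-p)*1000; t=(a[3]-yaw+180)%360-180
    print("d",d.round(1),"turn",round(-np.radians(t),4),"dist",np.linalg.norm(d).round(1))
E
python3 d.py 30.2 223.5 140 180
```

```text
lane pose [-206.6  456.5] z 211.4 yaw 180.18 tilt [ 0.0016  0.0015 -1.    ] w 1.0 gf 0.0 F [-0.8  0.4 -0.5] t 1.92 j [ 0.77 -0.05  1.78 -0.    1.41 -0.76]
d [-236.  -233.9   71.5] turn 0.0031 dist 339.8
```

>>> {"name": "apply_moves", "arguments": {"series": [{"dx":-26,"dy":-26,"dz":5},{"dx":-52,"dy":-52,"dz":10},{"dx":-78,"dy":-78,"dz":20},{"dx":-104,"dy":-104,"dz":30},{"dx":-130,"dy":-130,"dz":40}]}}

```text
invalid input at $.series[0]: expected keys jaw, dx, dy, dz, turn
```

>>> {"name": "apply_moves", "arguments": {"series": [{"dx":-26,"dy":-26,"dz":5},{"dx":-52,"dy":-52,"dz":10},{"dx":-78,"dy":-78,"dz":20},{"dx":-106,"dy":-104,"dz":31},{"dx":-106,"dy":-104,"dz":31}]}}

```text
invalid input at $.series[0]: expected keys jaw, dx, dy, dz, turn
```

```bash
python3 d.py 30.2 223.5 80 180; python3 - <<'E'
from est import *
for n in("scene","top"):
    f=grab_frame(n); cv2.imwrite(f"pics/pre_{n}.png",cv2.cvtColor(f["pixels"],cv2.COLOR_RGB2BGR))
    v=cv2.imread(f"pics/pre_{n}.png"); v=v[170:310,280:430] if n=="scene" else v[90:240,90:260]; cv2.imwrite(f"pics/prec_{n}.png",cv2.resize(v,(390,390),interpolation=cv2.INTER_CUBIC))
cv2.imwrite("pics/pre.png",np.hstack([cv2.imread(f"pics/prec_{n}.png") for n in("scene","top")]))
E
```

```text
lane pose [-206.6  456.5] z 211.4 yaw 180.18 tilt [ 0.0016  0.0015 -1.    ] w 1.0 gf 0.0 F [-0.8  0.4 -0.5] t 1.92 j [ 0.77 -0.05  1.78 -0.    1.41 -0.76]
d [-235.9 -233.9  131.5] turn 0.0031 dist 357.3
```

View pics/pre.png

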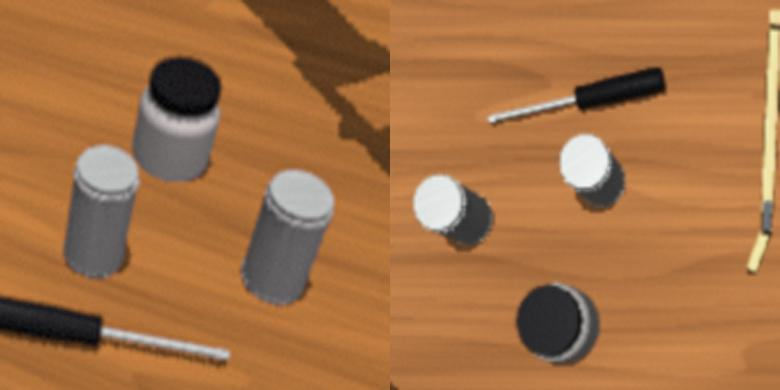

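The two moves were refused because every key is required, so the picture shows the tins still untouched (crop px (100,210) and (290,235)) and no arm near them. I'm resending with all keys.

>>> {"name": "apply_moves", "arguments": {"series": [{"dx":-26,"dy":-26,"dz":5,"turn":0.003,"jaw":0},{"dx":-52,"dy":-52,"dz":10,"turn":0.003,"jaw":0},{"dx":-78,"dy":-78,"dz":20,"turn":0.003,"jaw":0},{"dx":-104,"dy":-104,"dz":30,"turn":0.003,"jaw":0},{"dx":-130,"dy":-130,"dz":40,"turn":0.003,"jaw":0}]}}

```text
time: 2.43
tool_pos: [0.4789, 0.3142, 0.1713]
tool_rot: [0.001, 0.023, 1.0, 0.0]
contact_force: [1.0, 0.4, 1.1]
gripper_width: 0.998
grasp_force: 0.0
```

>>> {"name": "apply_moves", "arguments": {"series": [{"dx":-26,"dy":-26,"dz":5,"turn":0,"jaw":0},{"dx":-52,"dy":-52,"dz":10,"turn":0,"jaw":0},{"dx":-78,"dy":-78,"dz":15,"turn":0,"jaw":0},{"dx":-106,"dy":-104,"dz":20,"turn":0,"jaw":0},{"dx":-106,"dy":-104,"dz":20,"turn":0,"jaw":0}]}}

```text
time: 2.85
tool_pos: [0.5823, 0.2019, 0.1505]
tool_rot: [0.001, 0.026, 1.0, -0.001]
contact_force: [-0.6, 0.3, 0.7]
gripper_width: 1.002
grasp_force: 0.0
```

```bash
python3 d.py 30.2 223.5 80 180; python3 - <<'E'
from est import *
for n in("scene","top"):
    f=grab_frame(n); cv2.imwrite(f"pics/pre_{n}.png",cv2.cvtColor(f["pixels"],cv2.COLOR_RGB2BGR))
    v=cv2.imread(f"pics/pre_{n}.png"); v=v[170:310,260:410] if n=="scene" else v[90:240,90:260]; cv2.imwrite(f"pics/prec_{n}.png",cv2.resize(v,(390,390),interpolation=cv2.INTER_CUBIC))
cv2.imwrite("pics/pre.png",np.hstack([cv2.imread(f"pics/prec_{n}.png") for n in("scene","top")]))
E
```

```text
lane pose [ 31.5 219.3] z 150.5 yaw 179.52 tilt [ 0.0014 -0.0018 -1.    ] w 1.002 gf 0.0 F [-0.6  0.3  0.7] t 2.85 j [ 0.21  0.11  1.72 -0.    1.31 -1.3 ]
d [ 1.4  4.3 70.5] turn -0.0083 dist 70.6
```

View pics/pre.png

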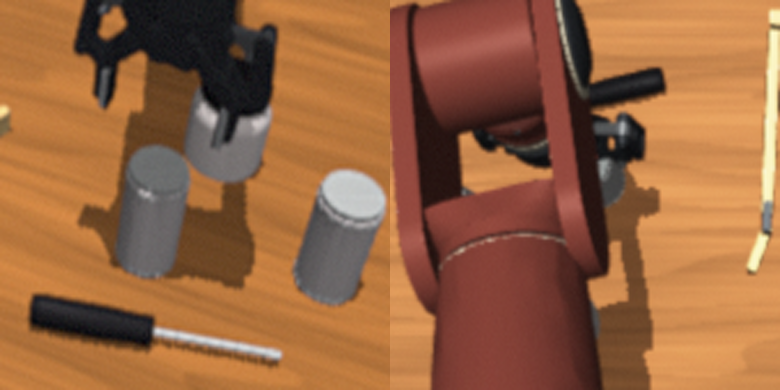

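The scene crop shows the open fingers (crop px (105,95) and (220,140)) straddling the nearer tin at (155,165). I'll descend and grip.

>>> {"name": "apply_moves", "arguments": {"series": [{"dx":1.4,"dy":4.3,"dz":10,"turn":-0.008,"jaw":0},{"dx":1.4,"dy":4.3,"dz":30,"turn":-0.008,"jaw":0},{"dx":1.4,"dy":4.3,"dz":50,"turn":-0.008,"jaw":0},{"dx":1.4,"dy":4.3,"dz":70.5,"turn":-0.008,"jaw":0.1},{"dx":1.4,"dy":4.3,"dz":70.5,"turn":-0.008,"jaw":0.3}]}}

```text
time: 3.37
tool_pos: [0.5731, 0.2113, 0.0751]
tool_rot: [-0.004, 0.018, 1.0, -0.001]
contact_force: [-1.1, 0.7, -1.4]
gripper_width: 0.781
grasp_force: 0.0
```

>>> {"name": "apply_moves", "arguments": {"series": [{"dx":0,"dy":0,"dz":0,"turn":0,"jaw":0.4},{"dx":0,"dy":0,"dz":0,"turn":0,"jaw":0.6},{"dx":0,"dy":0,"dz":0,"turn":0,"jaw":0.8},{"dx":0,"dy":0,"dz":0,"turn":0,"jaw":0.8},{"dx":0,"dy":0,"dz":0,"turn":0,"jaw":0.8}]}}

```text
time: 3.78
tool_pos: [0.578, 0.2105, 0.0813]
tool_rot: [0.001, 0.019, 1.0, 0.0]
contact_force: [-0.1, -0.2, -3.3]
gripper_width: 0.59
grasp_force: 62.3
```

```bash
python3 d.py -90 0 83 180
```

```text
lane pose [ 26.9 227.6] z 81.3 yaw 180.29 tilt [ 1.2e-03  4.0e-04 -1.0e+00] w 0.59 gf 62.3 F [-0.1 -0.2 -3.3] t 3.78 j [ 0.23  0.19  1.76  0.    1.19 -1.3 ]
d [ 118.1 -227.1   -2. ] turn 0.005 dist 255.9
```

>>> {"name": "apply_moves", "arguments": {"series": [{"dx":5,"dy":0,"dz":-6,"turn":0.003,"jaw":0.8},{"dx":30,"dy":-20,"dz":-12,"turn":0.003,"jaw":0.8},{"dx":60,"dy":-45,"dz":-12,"turn":0.005,"jaw":0.8},{"dx":90,"dy":-70,"dz":-12,"turn":0.005,"jaw":0.8},{"dx":118,"dy":-95,"dz":-12,"turn":0.005,"jaw":0.8}]}}

```text
time: 4.2
tool_pos: [0.4545, 0.1192, 0.0927]
tool_rot: [0.0, 0.022, 1.0, -0.0]
contact_force: [0.1, -0.8, -1.9]
gripper_width: 0.594
grasp_force: 63.0
```

>>> {"name": "apply_moves", "arguments": {"series": [{"dx":3,"dy":-35,"dz":0,"turn":0,"jaw":0.8},{"dx":3,"dy":-70,"dz":0,"turn":0,"jaw":0.8},{"dx":3,"dy":-105,"dz":0,"turn":0,"jaw":0.8},{"dx":3,"dy":-125,"dz":0,"turn":0,"jaw":0.8},{"dx":3,"dy":-132,"dz":0,"turn":0,"jaw":0.8}]}}

```text
time: 4.62
tool_pos: [0.4472, -0.0144, 0.0933]
tool_rot: [0.001, 0.024, 1.0, -0.001]
contact_force: [-0.1, -0.1, -2.5]
gripper_width: 0.594
grasp_force: 63.2
```

>>> {"name": "apply_moves", "arguments": {"series": [{"dx":0,"dy":0,"dz":0,"turn":0,"jaw":0.8},{"dx":0,"dy":0,"dz":0,"turn":0,"jaw":0.8},{"dx":0,"dy":0,"dz":0,"turn":0,"jaw":0.8}]}}

```text
time: 4.87
tool_pos: [0.4474, -0.0109, 0.0925]
tool_rot: [0.0, 0.021, 1.0, 0.0]
contact_force: [-0.4, 0.2, -2.8]
gripper_width: 0.592
grasp_force: 63.2
```

```bash
python3 d.py -50 0 83 180; python3 - <<'E'
from est import *
F={n:grab_frame(n) for n in("scene","top")}
v=F["scene"]["pixels"][120:300,120:300,::-1]; cv2.imwrite("pics/mouth1.png",cv2.resize(v,None,fx=3.2,fy=3.2,interpolation=cv2.INTER_CUBIC))
for d in spotter.outline_of(F["scene"],"tin_a"): print(round(d["conf"],2),d["extent"])
E
```

```text
lane pose [-94.    0.7] z 92.5 yaw 180.04 tilt [ 1.e-04  5.e-04 -1.e+00] w 0.592 gf 63.2 F [-0.4  0.2 -2.8] t 4.87 j [-0.19 -0.23  2.16  0.    1.22 -1.72]
d [-44.   -0.8   9.5] turn 0.0008 dist 45.0
0.85 [376.1, 232.9, 412.1, 279.9]
0.8 [240.2, 162.9, 260.6, 203.7]
0.64 [192.9, 219.1, 221.6, 262.8]
```

View pics/mouth1.png

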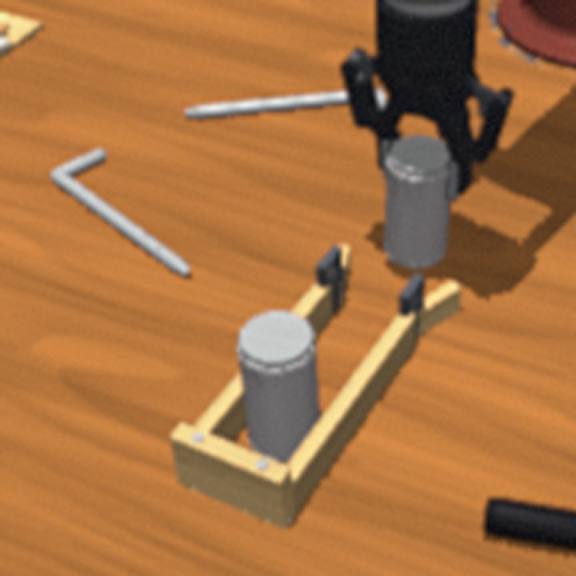

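The picture shows the tin held upright just off the bench at crop px (418,205), centred before the mouth, with the eyelets at (330,275) and (412,300). I'll lower it and slide it in.

>>> {"name": "apply_moves", "arguments": {"series": [{"dx":-8,"dy":-0.7,"dz":4,"turn":0,"jaw":0.8},{"dx":-22,"dy":-0.7,"dz":9,"turn":0,"jaw":0.8},{"dx":-40,"dy":-0.7,"dz":10.5,"turn":0,"jaw":0.8},{"dx":-58,"dy":-0.7,"dz":10.5,"turn":0,"jaw":0.8},{"dx":-74,"dy":-0.7,"dz":10.5,"turn":0,"jaw":0.8}]}}

```text
time: 5.43
tool_pos: [0.5221, -0.0149, 0.0815]
tool_rot: [-0.0, 0.021, 1.0, 0.0]
contact_force: [0.6, -0.4, -3.2]
gripper_width: 0.592
grasp_force: 63.3
```

>>> {"name": "apply_moves", "arguments": {"series": [{"dx":-15,"dy":0,"dz":0,"turn":0,"jaw":0.8},{"dx":-30,"dy":0,"dz":0,"turn":0,"jaw":0.8},{"dx":-45,"dy":0,"dz":0,"turn":0,"jaw":0.8},{"dx":-60,"dy":0,"dz":0,"turn":0,"jaw":0.8},{"dx":-72,"dy":0,"dz":0,"turn":0,"jaw":0.8}]}}

```text
time: 5.85
tool_pos: [0.5943, -0.018, 0.0816]
tool_rot: [-0.0, 0.021, 1.0, 0.0]
contact_force: [-0.8, -0.7, -1.9]
gripper_width: 0.595
grasp_force: 63.3
```

```bash
python3 d.py 101 0 82 180
```

```text
lane pose [53.1  0.1] z 81.6 yaw 180.07 tilt [-2.e-04  1.e-04 -1.e+00] w 0.595 gf 63.3 F [-0.8 -0.7 -1.9] t 5.85 j [-0.16  0.14  1.81  0.    1.19 -1.68]
d [-47.9  -0.2  -0.4] turn 0.0013 dist 47.9
```

>>> {"name": "apply_moves", "arguments": {"series": [{"dx":-7,"dy":0,"dz":0,"turn":0,"jaw":0.8},{"dx":-13,"dy":0,"dz":0,"turn":0,"jaw":0.8},{"dx":-19,"dy":0,"dz":0,"turn":0,"jaw":0.8},{"dx":-25,"dy":0,"dz":0,"turn":0,"jaw":0.8},{"dx":-31,"dy":0,"dz":0,"turn":0,"jaw":0.8}]}}

```text
time: 6.27
tool_pos: [0.6239, -0.0201, 0.0816]
tool_rot: [-0.001, 0.022, 1.0, 0.0]
contact_force: [-0.3, -0.5, -3.5]
gripper_width: 0.594
grasp_force: 63.2
```

>>> {"name": "apply_moves", "arguments": {"series": [{"dx":-5,"dy":0,"dz":0,"turn":0,"jaw":0.8},{"dx":-10,"dy":0,"dz":0,"turn":0,"jaw":0.8},{"dx":-14,"dy":0,"dz":0,"turn":0,"jaw":0.8},{"dx":-16,"dy":0,"dz":0,"turn":0,"jaw":0.8},{"dx":-16,"dy":0,"dz":0,"turn":0,"jaw":0.8}]}}

```text
time: 6.68
tool_pos: [0.6392, -0.021, 0.0816]
tool_rot: [-0.002, 0.022, 1.0, 0.0]
contact_force: [-4.9, 0.2, -1.2]
gripper_width: 0.593
grasp_force: 63.6
```

```bash
python3 d.py; python3 - <<'E'
from est import *
f=grab_frame("scene"); L=np.load("lane.npy")
v=f["pixels"][150:300,140:300,::-1]; cv2.imwrite("pics/in1.png",cv2.resize(v,None,fx=3.2,fy=3.2,interpolation=cv2.INTER_CUBIC))
for d in spotter.outline_of(f,"tin_a"):
    e=np.array(d["extent"]); p,s=fit([(f,up(d["region"]),None)],lambda p:[place(cyl(.026,.1),*p)],ray(f,(e[:2]+e[2:])/2,.05)[:2],[.01,.01]); c,q=np.cos(L[2]),np.sin(L[2]); print(round(d["conf"],2),e,np.round(np.array([[c,q],[-q,c]])@(p-L[:2])*1000,1),round(s,2))
E
```

```text
lane pose [98.2 -0.9] z 81.6 yaw 180.0 tilt [-3.7e-03  2.0e-04 -1.0e+00] w 0.593 gf 63.6 F [-4.9  0.2 -1.2] t 6.68 j [-0.15  0.24  1.7  -0.    1.2  -1.68]
0.8 [376.5 231.3 409.6 280.8] [-12.7 370.6] 0.95
0.76 [198.1 209.8 221.9 256. ] [102.4  -5.2] 0.6
0.71 [186.  227.6 213.3 264. ] [143.8 -11.2] 0.71
```

View pics/in1.png

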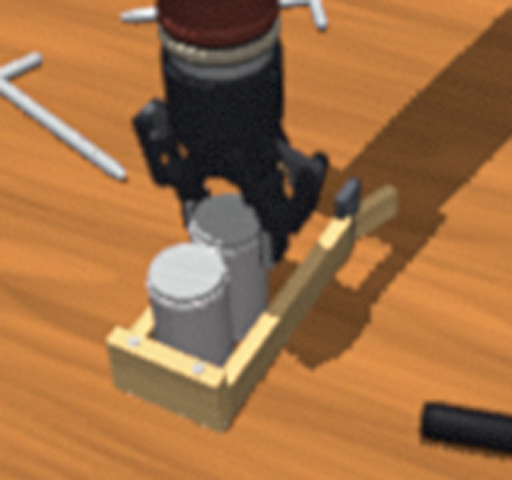

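The picture shows tin 1 upright behind tin_c at crop px (228,260) and (190,300). A −4.9 N reading means tin_c has reached the end stop. I'll release, rise and go to the second tin.

>>> {"name": "apply_moves", "arguments": {"series": [{"dx":1,"dy":0,"dz":0,"turn":0,"jaw":0.6},{"dx":1,"dy":0,"dz":0,"turn":0,"jaw":0.3},{"dx":1,"dy":0,"dz":0,"turn":0,"jaw":0.1},{"dx":1,"dy":0,"dz":0,"turn":0,"jaw":0},{"dx":1,"dy":0,"dz":-8,"turn":0,"jaw":0}]}}

```text
time: 7.2
tool_pos: [0.6388, -0.0209, 0.0893]
tool_rot: [-0.001, 0.022, 1.0, 0.0]
contact_force: [-0.7, 0.2, 0.2]
gripper_width: 1.001
grasp_force: 0.0
```

>>> {"name": "apply_moves", "arguments": {"series": [{"dx":0,"dy":0,"dz":-20,"turn":0,"jaw":0},{"dx":0,"dy":0,"dz":-50,"turn":0,"jaw":0},{"dx":5,"dy":30,"dz":-68,"turn":0,"jaw":0},{"dx":15,"dy":60,"dz":-68,"turn":0,"jaw":0},{"dx":30,"dy":92,"dz":-68,"turn":0,"jaw":0}]}}

```text
time: 7.62
tool_pos: [0.6156, 0.0726, 0.1622]
tool_rot: [0.004, 0.023, 1.0, 0.0]
contact_force: [0.3, -0.1, -0.5]
gripper_width: 0.998
grasp_force: 0.0
```

>>> {"name": "apply_moves", "arguments": {"series": [{"dx":10,"dy":34,"dz":0,"turn":0,"jaw":0},{"dx":20,"dy":68,"dz":0,"turn":0,"jaw":0},{"dx":30,"dy":102,"dz":0,"turn":0,"jaw":0},{"dx":40,"dy":136,"dz":0,"turn":0,"jaw":0},{"dx":50,"dy":170,"dz":0,"turn":0,"jaw":0}]}}

```text
time: 8.03
tool_pos: [0.5707, 0.2461, 0.1595]
tool_rot: [0.001, 0.022, 1.0, 0.0]
contact_force: [0.3, -0.3, -0.1]
gripper_width: 1.003
grasp_force: 0.0
```

>>> {"name": "apply_moves", "arguments": {"series": [{"dx":10,"dy":34,"dz":0,"turn":0,"jaw":0},{"dx":20,"dy":68,"dz":0,"turn":0,"jaw":0},{"dx":30,"dy":100,"dz":5,"turn":0,"jaw":0},{"dx":33,"dy":108,"dz":10,"turn":0,"jaw":0},{"dx":33,"dy":108,"dz":10,"turn":0,"jaw":0}]}}

```text
time: 8.45
tool_pos: [0.5413, 0.3558, 0.1478]
tool_rot: [-0.0, 0.02, 1.0, 0.0]
contact_force: [0.3, 0.0, -1.0]
gripper_width: 1.004
grasp_force: 0.0
```

>>> {"name": "apply_moves", "arguments": {"series": [{"dx":0,"dy":0,"dz":0,"turn":0,"jaw":0},{"dx":0,"dy":0,"dz":0,"turn":0,"jaw":0},{"dx":0,"dy":0,"dz":0,"turn":0,"jaw":0}]}}

```text
time: 8.7
tool_pos: [0.5433, 0.3523, 0.1485]
tool_rot: [0.0, 0.023, 1.0, 0.0]
contact_force: [-0.8, 0.1, 0.1]
gripper_width: 0.998
grasp_force: 0.0
```

```bash
python3 d.py -14 370 81 180; python3 - <<'E'
from est import *
f=grab_frame("scene"); L=np.load("lane.npy")
for d in spotter.outline_of(f,"tin_a"):
    e=np.array(d["extent"]); p,s=fit([(f,up(d["region"]),None)],lambda p:[place(cyl(.026,.1),*p)],ray(f,(e[:2]+e[2:])/2,.05)[:2],[.01,.01]); c,q=np.cos(L[2]),np.sin(L[2]); print(round(d["conf"],2),e,np.round(np.array([[c,q],[-q,c]])@(p-L[:2])*1000,1),round(s,2))
E
```

```text
lane pose [-14.  367.8] z 148.5 yaw 179.88 tilt [ 8.e-04  0.e+00 -1.e+00] w 0.998 gf 0.0 F [-0.8  0.1  0.1] t 8.7 j [ 0.46  0.18  1.65 -0.    1.31 -1.06]
d [ 0.1  2.2 67.5] turn -0.002 dist 67.5
0.81 [377.2 230.4 409.  283.1] [-11.9 370.6] 0.95
0.81 [185.4 226.1 213.5 266. ] [156.2  -0.4] 0.73
0.75 [196.4 212.4 221.9 254.9] [103.2  -6.6] 0.61
```

>>> {"name": "apply_moves", "arguments": {"series": [{"dx":0,"dy":2.2,"dz":10,"turn":0,"jaw":0},{"dx":0,"dy":2.2,"dz":30,"turn":0,"jaw":0},{"dx":0,"dy":2.2,"dz":50,"turn":0,"jaw":0},{"dx":0,"dy":2.2,"dz":63,"turn":0,"jaw":0},{"dx":0,"dy":2.2,"dz":67.5,"turn":0,"jaw":0.1}]}}

```text
time: 9.22
tool_pos: [0.5408, 0.3546, 0.0767]
tool_rot: [-0.002, 0.022, 1.0, -0.001]
contact_force: [-0.5, -0.1, -0.1]
gripper_width: 0.902
grasp_force: 0.0
```

>>> {"name": "apply_moves", "arguments": {"series": [{"dx":0,"dy":0,"dz":0,"turn":0,"jaw":0.3},{"dx":0,"dy":0,"dz":0,"turn":0,"jaw":0.5},{"dx":0,"dy":0,"dz":0,"turn":0,"jaw":0.8},{"dx":0,"dy":0,"dz":0,"turn":0,"jaw":0.8},{"dx":0,"dy":0,"dz":0,"turn":0,"jaw":0.8}]}}

```text
time: 9.63
tool_pos: [0.543, 0.3561, 0.0813]
tool_rot: [0.001, 0.022, 1.0, 0.0]
contact_force: [0.6, -0.3, 2.8]
gripper_width: 0.591
grasp_force: 62.3
```

```bash
python3 d.py -94 0 92 180
```

```text
lane pose [-14.5 371.6] z 81.3 yaw 179.99 tilt [ 1.3e-03  7.0e-04 -1.0e+00] w 0.591 gf 62.3 F [ 0.6 -0.3  2.8] t 9.63 j [ 0.47  0.26  1.68  0.    1.2  -1.06]
d [  79.5 -371.6  -11. ] turn -0.0001 dist 380.1
```

>>> {"name": "apply_moves", "arguments": {"series": [{"dx":0,"dy":0,"dz":-7,"turn":0,"jaw":0.8},{"dx":0,"dy":-25,"dz":-11,"turn":0,"jaw":0.8},{"dx":0,"dy":-60,"dz":-11,"turn":0,"jaw":0.8},{"dx":0,"dy":-95,"dz":-11,"turn":0,"jaw":0.8},{"dx":0,"dy":-130,"dz":-11,"turn":0,"jaw":0.8}]}}

```text
time: 10.05
tool_pos: [0.5368, 0.225, 0.0923]
tool_rot: [0.001, 0.021, 1.0, 0.0]
contact_force: [0.7, -0.4, -2.2]
gripper_width: 0.592
grasp_force: 62.8
```

>>> {"name": "apply_moves", "arguments": {"series": [{"dx":0,"dy":-35,"dz":0,"turn":0,"jaw":0.8},{"dx":2,"dy":-70,"dz":0,"turn":0,"jaw":0.8},{"dx":20,"dy":-100,"dz":0,"turn":0,"jaw":0.8},{"dx":45,"dy":-125,"dz":0,"turn":0,"jaw":0.8},{"dx":70,"dy":-150,"dz":0,"turn":0,"jaw":0.8}]}}

```text
time: 10.47
tool_pos: [0.4598, 0.0778, 0.0921]
tool_rot: [0.0, 0.022, 1.0, -0.0]
contact_force: [0.7, -0.9, -0.9]
gripper_width: 0.592
grasp_force: 62.8
```

>>> {"name": "apply_moves", "arguments": {"series": [{"dx":8,"dy":-30,"dz":0,"turn":0,"jaw":0.8},{"dx":9.5,"dy":-60,"dz":0,"turn":0,"jaw":0.8},{"dx":9.5,"dy":-80,"dz":0,"turn":0,"jaw":0.8},{"dx":9.5,"dy":-91,"dz":0,"turn":0,"jaw":0.8},{"dx":9.5,"dy":-91,"dz":0,"turn":0,"jaw":0.8}]}}

```text
time: 10.88
tool_pos: [0.4472, -0.0129, 0.0922]
tool_rot: [0.001, 0.023, 1.0, -0.0]
contact_force: [0.2, 0.2, -1.2]
gripper_width: 0.595
grasp_force: 62.8
```

>>> {"name": "apply_moves", "arguments": {"series": [{"dx":0,"dy":0,"dz":0,"turn":0,"jaw":0.8},{"dx":0,"dy":0,"dz":0,"turn":0,"jaw":0.8},{"dx":0,"dy":0,"dz":0,"turn":0,"jaw":0.8}]}}

```text
time: 11.13
tool_pos: [0.447, -0.0104, 0.0914]
tool_rot: [-0.0, 0.021, 1.0, 0.0]
contact_force: [0.9, -0.1, -0.8]
gripper_width: 0.596
grasp_force: 62.8
```

```bash
python3 d.py 48 0 82 180
```

```text
lane pose [-94.4   1.3] z 91.4 yaw 180.07 tilt [-1.e-04  4.e-04 -1.e+00] w 0.596 gf 62.8 F [ 0.9 -0.1 -0.8] t 11.13 j [-0.19 -0.23  2.16  0.    1.22 -1.72]
d [-142.4   -1.4    9.4] turn 0.0013 dist 142.7
```

>>> {"name": "apply_moves", "arguments": {"series": [{"dx":-8,"dy":-1.3,"dz":4,"turn":0,"jaw":0.8},{"dx":-22,"dy":-1.3,"dz":9,"turn":0,"jaw":0.8},{"dx":-40,"dy":-1.3,"dz":9.7,"turn":0,"jaw":0.8},{"dx":-58,"dy":-1.3,"dz":9.7,"turn":0,"jaw":0.8},{"dx":-74,"dy":-1.3,"dz":9.7,"turn":0,"jaw":0.8}]}}

```text
time: 11.55
tool_pos: [0.522, -0.0148, 0.0818]
tool_rot: [0.0, 0.021, 1.0, 0.0]
contact_force: [-0.5, 0.7, -1.2]
gripper_width: 0.591
grasp_force: 64.3
```

>>> {"name": "apply_moves", "arguments": {"series": [{"dx":-15,"dy":0,"dz":0,"turn":0,"jaw":0.8},{"dx":-30,"dy":0,"dz":0,"turn":0,"jaw":0.8},{"dx":-45,"dy":0,"dz":0,"turn":0,"jaw":0.8},{"dx":-55,"dy":0,"dz":0,"turn":0,"jaw":0.8},{"dx":-60,"dy":0,"dz":0,"turn":0,"jaw":0.8}]}}

```text
time: 11.97
tool_pos: [0.5819, -0.0177, 0.0817]
tool_rot: [0.0, 0.021, 1.0, 0.0]
contact_force: [-2.8, 0.5, 3.1]
gripper_width: 0.592
grasp_force: 64.5
```

>>> {"name": "apply_moves", "arguments": {"series": [{"dx":-3,"dy":0,"dz":0,"turn":0,"jaw":0.8},{"dx":-6,"dy":0,"dz":0,"turn":0,"jaw":0.8},{"dx":-8,"dy":0,"dz":0,"turn":0,"jaw":0.8},{"dx":-8,"dy":0,"dz":0,"turn":0,"jaw":0.8}]}}

```text
time: 12.3
tool_pos: [0.5887, -0.0187, 0.0817]
tool_rot: [0.0, 0.022, 1.0, 0.0]
contact_force: [0.2, 0.3, 0.5]
gripper_width: 0.594
grasp_force: 64.7
```

```bash
python3 d.py
```

```text
lane pose [47.6 -0.9] z 81.7 yaw 179.99 tilt [ 5.e-04  1.e-04 -1.e+00] w 0.594 gf 64.7 F [0.2 0.3 0.5] t 12.3 j [-0.16  0.13  1.83  0.    1.18 -1.69]
```

>>> {"name": "apply_moves", "arguments": {"series": [{"dx":0,"dy":0,"dz":0,"turn":0,"jaw":0.6},{"dx":0,"dy":0,"dz":0,"turn":0,"jaw":0.3},{"dx":0,"dy":0,"dz":0,"turn":0,"jaw":0.1},{"dx":0,"dy":0,"dz":0,"turn":0,"jaw":0},{"dx":0,"dy":0,"dz":-8,"turn":0,"jaw":0}]}}

```text
time: 12.72
tool_pos: [0.5873, -0.0188, 0.0883]
tool_rot: [-0.002, 0.022, 1.0, 0.0]
contact_force: [-0.3, -0.9, -0.7]
gripper_width: 1.0
grasp_force: 0.0
```

>>> {"name": "apply_moves", "arguments": {"series": [{"dx":0,"dy":0,"dz":-20,"turn":0,"jaw":0},{"dx":0,"dy":0,"dz":-50,"turn":0,"jaw":0},{"dx":5,"dy":-15,"dz":-68,"turn":0.05,"jaw":0},{"dx":12,"dy":-45,"dz":-68,"turn":0.15,"jaw":0},{"dx":20,"dy":-80,"dz":-68,"turn":0.26,"jaw":0}]}}

```text
time: 13.13
tool_pos: [0.5666, -0.098, 0.1611]
tool_rot: [0.003, 0.152, 0.988, -0.0]
contact_force: [0.6, -0.2, -0.9]
gripper_width: 1.003
grasp_force: 0.0
```

```bash
python3 d.py -28.4 -309.5 100 72.56
```

```text
lane pose [ 28.9 -81.1] z 161.1 yaw 164.98 tilt [ 0.0052 -0.0013 -1.    ] w 1.003 gf 0.0 F [ 0.6 -0.2 -0.9] t 13.13 j [-0.3   0.    1.82  0.    1.32 -1.57]
d [  -3.5 -235.5   61. ] turn 1.6131 dist 243.3
```

>>> {"name": "apply_moves", "arguments": {"series": [{"dx":-1,"dy":-32,"dz":5,"turn":0.12,"jaw":0},{"dx":-1,"dy":-64,"dz":10,"turn":0.24,"jaw":0},{"dx":-2,"dy":-96,"dz":15,"turn":0.36,"jaw":0},{"dx":-2,"dy":-125,"dz":20,"turn":0.48,"jaw":0},{"dx":-2,"dy":-150,"dz":20,"turn":0.6,"jaw":0}]}}

```text
time: 13.55
tool_pos: [0.521, -0.2432, 0.1374]
tool_rot: [-0.0, 0.44, 0.898, -0.0]
contact_force: [1.2, 0.2, -0.5]
gripper_width: 1.004
grasp_force: 0.0
```

>>> {"name": "apply_moves", "arguments": {"series": [{"dx":-12,"dy":-18,"dz":5,"turn":0.12,"jaw":0},{"dx":-25,"dy":-35,"dz":10,"turn":0.24,"jaw":0},{"dx":-37,"dy":-52,"dz":15,"turn":0.36,"jaw":0},{"dx":-50,"dy":-70,"dz":20,"turn":0.48,"jaw":0},{"dx":-50,"dy":-70,"dz":20,"turn":0.6,"jaw":0}]}}

```text
time: 13.97
tool_pos: [0.4968, -0.3273, 0.1176]
tool_rot: [0.0, 0.686, 0.727, -0.001]
contact_force: [-0.6, -0.2, -0.0]
gripper_width: 1.002
grasp_force: 0.0
```

>>> {"name": "apply_moves", "arguments": {"series": [{"dx":0,"dy":0,"dz":0,"turn":0.12,"jaw":0},{"dx":0,"dy":0,"dz":0,"turn":0.24,"jaw":0},{"dx":0,"dy":0,"dz":0,"turn":0.36,"jaw":0},{"dx":0,"dy":0,"dz":0,"turn":0.41,"jaw":0},{"dx":0,"dy":0,"dz":0,"turn":0.41,"jaw":0}]}}

```text
time: 14.38
tool_pos: [0.4983, -0.3244, 0.1185]
tool_rot: [0.0, 0.818, 0.576, 0.0]
contact_force: [-0.3, 0.5, -0.5]
gripper_width: 0.998
grasp_force: 0.0
```

>>> {"name": "apply_moves", "arguments": {"series": [{"dx":0,"dy":0,"dz":0,"turn":0,"jaw":0},{"dx":0,"dy":0,"dz":0,"turn":0,"jaw":0}]}}

```text
time: 14.55
tool_pos: [0.4983, -0.3243, 0.1181]
tool_rot: [0.0, 0.817, 0.577, 0.0]
contact_force: [-0.6, 0.5, 0.4]
gripper_width: 1.001
grasp_force: 0.0
```

```bash
python3 d.py -28.4 -309.5 22 72.56;  python3 - <<'E'
from est import *
f=grab_frame("scene"); g=grab_frame("top"); L=np.load("lane.npy"); c,q=np.cos(L[2]),np.sin(L[2])
for d in spotter.outline_of(f,"tin_a"):
    e=np.array(d["extent"]); p,s=fit([(f,up(d["region"]),None)],lambda p:[place(cyl(.026,.1),*p)],ray(f,(e[:2]+e[2:])/2,.05)[:2],[.01,.01]); print(round(d["conf"],2),e,np.round(np.array([[c,q],[-q,c]])@(p-L[:2])*1000,1),round(s,2))
for h in (f,g):
  for d in spotter.outline_of(h,"rod"): print("rod",round(d["conf"],2),d["extent"])
a=cv2.resize(f["pixels"][130:290,110:290,::-1],(440,391),interpolation=cv2.INTER_CUBIC); b=cv2.resize(g["pixels"][80:240,235:415,::-1],(440,391),interpolation=cv2.INTER_CUBIC)
cv2.imwrite("pics/rod1.png",cv2.resize(np.hstack([a,b]),(800,355)))
E
```

```text
lane pose [ -29.5 -310.1] z 118.1 yaw 72.92 tilt [ 3.e-04 -3.e-04 -1.e+00] w 1.001 gf 0.0 F [-0.6  0.5  0.4] t 14.55 j [-0.7   0.1   1.8  -0.    1.25 -0.36]
d [ 0.9  0.8 96.1] turn 0.0063 dist 96.1
0.91 [199.7 212.7 225.8 253. ] [97.8 -8.9] 0.59
0.8 [213.2 195.4 237.9 241.8] [43.7 -1.1] 0.77
0.7 [185.9 227.5 212.8 264.1] [149.3  -6.8] 0.73
rod 0.81 [137.7, 167.7, 178.9, 202.4]
rod 0.58 [180.6, 146.8, 241.6, 158.8]
rod 0.88 [333.6, 172.9, 392.8, 192.5]
rod 0.86 [311.0, 262.6, 363.0, 296.1]
```

View pics/rod1.png

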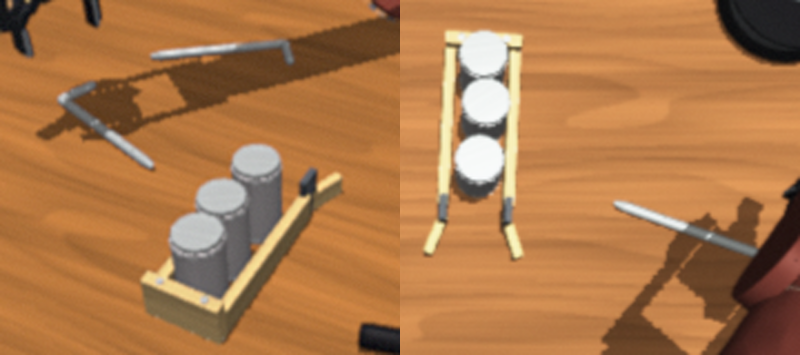

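The left panel shows three tins standing in file in the lane, crop px (195,245), (222,215) and (257,190). The right panel shows the same three from above, all behind the eyelets at (443,207) and (508,210), with the rod clear at (690,230). I'll take the rod now.

>>> {"name": "apply_moves", "arguments": {"series": [{"dx":0.9,"dy":0.8,"dz":15,"turn":0.006,"jaw":0},{"dx":0.9,"dy":0.8,"dz":40,"turn":0.006,"jaw":0},{"dx":0.9,"dy":0.8,"dz":60,"turn":0.006,"jaw":0},{"dx":0.9,"dy":0.8,"dz":75,"turn":0.006,"jaw":0},{"dx":0.9,"dy":0.8,"dz":85,"turn":0.006,"jaw":0}]}}

```text
time: 15.22
tool_pos: [0.4982, -0.3228, 0.0305]
tool_rot: [-0.001, 0.819, 0.574, -0.0]
contact_force: [-0.1, -1.2, -0.4]
gripper_width: 1.002
grasp_force: 0.0
```

>>> {"name": "apply_moves", "arguments": {"series": [{"dx":0,"dy":0,"dz":5,"turn":0,"jaw":0},{"dx":0,"dy":0,"dz":8,"turn":0,"jaw":0},{"dx":0,"dy":0,"dz":10,"turn":0,"jaw":0},{"dx":0,"dy":0,"dz":10.5,"turn":0,"jaw":0},{"dx":0,"dy":0,"dz":10.5,"turn":0,"jaw":0.1}]}}

```text
time: 15.63
tool_pos: [0.4998, -0.3241, 0.0232]
tool_rot: [0.001, 0.819, 0.574, 0.0]
contact_force: [-0.1, -0.0, 0.3]
gripper_width: 0.901
grasp_force: 0.0
```

```bash
python3 d.py -28.4 -309.5 22 72.56
```

```text
lane pose [ -27.9 -309.9] z 23.2 yaw 72.5 tilt [ 0.0013 -0.0011 -1.    ] w 0.901 gf 0.0 F [-0.1 -0.   0.3] t 15.63 j [-0.7   0.23  1.83 -0.    1.08 -0.35]
d [ 0.2 -0.6  1.2] turn -0.001 dist 1.3
```

>>> {"name": "apply_moves", "arguments": {"series": [{"dx":0,"dy":0,"dz":1,"turn":0,"jaw":0.3},{"dx":0,"dy":0,"dz":1,"turn":0,"jaw":0.5},{"dx":0,"dy":0,"dz":1,"turn":0,"jaw":0.7},{"dx":0,"dy":0,"dz":1,"turn":0,"jaw":0.85},{"dx":0,"dy":0,"dz":1,"turn":0,"jaw":1}]}}

```text
time: 16.05
tool_pos: [0.4993, -0.3237, 0.0214]
tool_rot: [0.0, 0.819, 0.574, 0.0]
contact_force: [0.0, -0.6, 0.5]
gripper_width: 0.191
grasp_force: 0.0
```

>>> {"name": "apply_moves", "arguments": {"series": [{"dx":0,"dy":0,"dz":0,"turn":0,"jaw":1},{"dx":0,"dy":0,"dz":0,"turn":0,"jaw":1},{"dx":0,"dy":0,"dz":0,"turn":0,"jaw":1},{"dx":0,"dy":0,"dz":0,"turn":0,"jaw":1}]}}

```text
time: 16.38
tool_pos: [0.4993, -0.3238, 0.0216]
tool_rot: [0.0, 0.819, 0.574, 0.0]
contact_force: [-1.0, 0.4, 2.9]
gripper_width: 0.109
grasp_force: 58.7
```

```bash
python3 d.py -28.4 -309.5 22 72.56
```

```text
lane pose [ -28.4 -309.5] z 21.6 yaw 72.51 tilt [ 2.e-04 -2.e-04 -1.e+00] w 0.109 gf 58.7 F [-1.   0.4  2.9] t 16.38 j [-0.7   0.23  1.83 -0.    1.08 -0.35]
d [ 0.  -0.  -0.4] turn -0.0009 dist 0.4
```

>>> {"name": "apply_moves", "arguments": {"series": [{"dx":0,"dy":0,"dz":-8,"turn":0,"jaw":1},{"dx":0,"dy":0,"dz":-25,"turn":0,"jaw":1},{"dx":15,"dy":0,"dz":-36,"turn":-0.06,"jaw":1},{"dx":35,"dy":1,"dz":-36,"turn":-0.14,"jaw":1},{"dx":55,"dy":1,"dz":-36,"turn":-0.22,"jaw":1}]}}

```text
time: 16.8
tool_pos: [0.5197, -0.2725, 0.0585]
tool_rot: [0.001, 0.75, 0.661, 0.0]
contact_force: [0.5, -0.1, -3.1]
gripper_width: 0.109
grasp_force: 58.7
```

>>> {"name": "apply_moves", "arguments": {"series": [{"dx":5,"dy":0,"dz":0,"turn":-0.05,"jaw":1},{"dx":5,"dy":0,"dz":0,"turn":-0.085,"jaw":1},{"dx":5,"dy":0,"dz":0,"turn":-0.085,"jaw":1},{"dx":5,"dy":0,"dz":0,"turn":-0.085,"jaw":1},{"dx":5,"dy":0,"dz":0,"turn":-0.085,"jaw":1}]}}

```text
time: 17.22
tool_pos: [0.5195, -0.2675, 0.0572]
tool_rot: [-0.0, 0.723, 0.691, -0.0]
contact_force: [0.1, 0.9, -1.2]
gripper_width: 0.106
grasp_force: 58.6
```

```bash
python3 d.py 0 -225 57.6 90
```

```text
lane pose [ -10.8 -252.5] z 57.2 yaw 89.92 tilt [-2.e-04  0.e+00 -1.e+00] w 0.106 gf 58.6 F [ 0.1  0.9 -1.2] t 17.22 j [-0.6   0.15  1.85 -0.    1.14 -0.56]
d [27.5 10.7 -0.4] turn -0.0015 dist 29.5
```

>>> {"name": "apply_moves", "arguments": {"series": [{"dx":7,"dy":3,"dz":-0.4,"turn":-0.001,"jaw":1},{"dx":16,"dy":7,"dz":-0.4,"turn":-0.001,"jaw":1},{"dx":24,"dy":10.7,"dz":-0.4,"turn":-0.001,"jaw":1},{"dx":27.5,"dy":10.7,"dz":-0.4,"turn":-0.001,"jaw":1},{"dx":27.5,"dy":10.7,"dz":-0.4,"turn":-0.001,"jaw":1}]}}

```text
time: 17.63
tool_pos: [0.5318, -0.2391, 0.0575]
tool_rot: [-0.0, 0.722, 0.692, 0.0]
contact_force: [0.6, 0.4, -2.0]
gripper_width: 0.107
grasp_force: 58.7
```

>>> {"name": "apply_moves", "arguments": {"series": [{"dx":0,"dy":0,"dz":0,"turn":0,"jaw":1},{"dx":0,"dy":0,"dz":0,"turn":0,"jaw":1}]}}

```text
time: 17.8
tool_pos: [0.5315, -0.2403, 0.0576]
tool_rot: [0.0, 0.722, 0.692, -0.0]
contact_force: [1.0, 0.2, -1.2]
gripper_width: 0.111
grasp_force: 58.7
```

```bash
python3 d.py 0 -225 57.6 90; python3 - <<'E'
from est import *
L=np.load("lane.npy"); ims=[]
F={n:grab_frame(n) for n in("scene","top")}
s=state(); p=np.array(s["tool_pos"]); c,q=np.cos(L[2]),np.sin(L[2]); lp=np.array([[c,q],[-q,c]])@(p[:2]-L[:2])
for n,(x0,y0,x1,y1) in (("scene",(175,165,275,240)),("top",(240,150,340,225))):
    f=F[n]; k=4; v=cv2.resize(f["pixels"][y0:y1,x0:x1,::-1].copy(),None,fx=k,fy=k,interpolation=cv2.INTER_CUBIC)
    w=lambda P:((proj(f,place(np.atleast_2d(P),*L[:3]))+.5-[x0,y0])*k)
    pl=lambda P,col,cl:cv2.polylines(v,[(w(P)*8).astype(int)],cl,col,1,cv2.LINE_AA,3)
    for sg in(1,-1):
        a=np.linspace(0,2*np.pi,24); pl(np.c_[.0095*np.cos(a),0*a+sg*.036-(.004),.042+.0095*np.sin(a)],(0,0,255),1)
        P=box(-.014,.014,*sorted((sg*.032,sg*.040)),0,.056); cv2.polylines(v,[cv2.convexHull((w(P)*8).astype(np.float32)).astype(int)],1,(0,255,255),1,cv2.LINE_AA,3)
    z=p[2]-.0156
    for dx in(-.006,.006): pl(np.array([[lp[0]+dx,lp[1]+.02,z],[lp[0]+dx,lp[1]+.157,z]]),(0,255,0),0)
    for dz in(-.006,.006): pl(np.array([[lp[0],lp[1]+.02,z+dz],[lp[0],lp[1]+.157,z+dz]]),(255,0,0),0)
    ims.append(v)
cv2.imwrite("pics/ins.png",np.hstack(ims))
E
```

```text
lane pose [ 1.000e-01 -2.248e+02] z 57.6 yaw 90.05 tilt [-1.e-04 -2.e-04 -1.e+00] w 0.111 gf 58.7 F [ 1.   0.2 -1.2] t 17.8 j [-0.55  0.15  1.85 -0.    1.14 -0.51]
d [-0.2 -0.1  0. ] turn 0.0009 dist 0.3
```

View pics/ins.png

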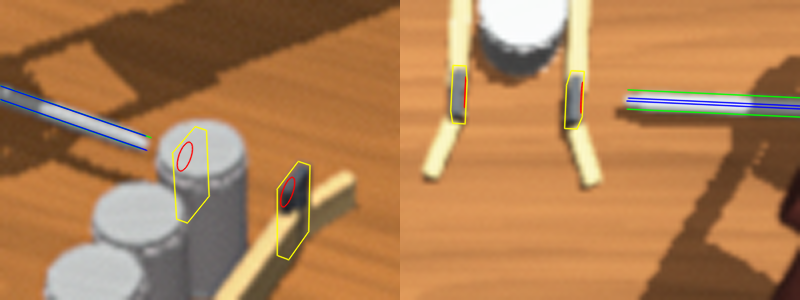

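The left panel shows the predicted rod edges lying along the real rod, its tip at panel px (147,143), and the far plate inside its outline. From above (right panel) rod and plates agree to about 1 mm, with the tip at (627,100) in front of the plate at (574,98). I'll do a numeric check before inserting.

```bash
cat > chk.py <<'E'
from est import *
L=np.load("lane.npy"); s=state(); p=np.array(s["tool_pos"]); c,q=np.cos(L[2]),np.sin(L[2]); lp=np.array([[c,q],[-q,c]])@(p[:2]-L[:2]); z=p[2]-.0156
for n in("scene","top"):
    f=grab_frame(n); I=f["pixels"].astype(np.float32); R,G,B=[cv2.GaussianBlur(I[...,i],(0,0),.6) for i in range(3)]
    m=B/(R+1)   # grey -> 1, wood -> <.5
    res=[]
    for y in np.linspace(.05,.13,9):
        P=lambda o:proj(f,place(np.array([[lp[0]+(o if n=="top" else 0),lp[1]+y,z+(o if n=="scene" else 0)]]),*L[:3]))[0]
        o=np.linspace(-.02,.02,81); uv=np.array([P(k) for k in o]).astype(np.float32)
        w=cv2.remap(m,uv[:,:1].copy(),uv[:,1:].copy(),cv2.INTER_LINEAR)[:,0]; k=w>(.5*(w.max()+np.median(w)))
        k&=abs(o-o[w.argmax()])<.009; res.append(1000*o[k].mean())
    print(n,"rod offset (top: lane x, scene: z) mm",np.round(res,1))
    V=I.max(2); Vb=cv2.GaussianBlur(V,(0,0),.6)
    if n=="top":
        for sg in(1,-1):   # dark plate top extent along x at z=56
            o=np.linspace(-.03,.03,121); uv=np.array([proj(f,place(np.array([[k,sg*.036,.056]]),*L[:3]))[0] for k in o]).astype(np.float32)
            w=cv2.remap(R,uv[:,:1].copy(),uv[:,1:].copy(),cv2.INTER_LINEAR)[:,0]; k=w<150; print("plate",sg,"x from/to",1000*o[k].min(),1000*o[k].max())
            o=np.linspace(-.02,.02,81); uv=np.array([proj(f,place(np.array([[0,sg*.036+k,.056]]),*L[:3]))[0] for k in o]).astype(np.float32)
            w=cv2.remap(R,uv[:,:1].copy(),uv[:,1:].copy(),cv2.INTER_LINEAR)[:,0]; k=w<150; print("   y",1000*o[k].min(),1000*o[k].max())
E
python3 chk.py
```

```text
scene rod offset (top: lane x, scene: z) mm [-1.5 -1.5 -2.  -2.  -2.  -2.2 -2.2 -1.7 -1.2]
top rod offset (top: lane x, scene: z) mm [-0.5 -0.5 -0.5 -0.5 -1.  -1.  -1.  -1.  -1. ]
plate 1 x from/to -19.999999999999996 8.5
   y -4.0 4.500000000000001
plate -1 x from/to -19.499999999999996 7.5
   y -2.4999999999999987 7.5
```

```bash
cat > pl.py <<'E'
from est import *
L=np.load("lane.npy"); F={n:grab_frame(n) for n in("scene","top")}
IM={n:cv2.imread(f"pics/{n}0.png")[...,::-1].astype(float) for n in F}
for sg in(1,-1):
    part=lambda d,z0,z1:[place(box(-.014+d[0],.014+d[0],*sorted((sg*.032+d[1],sg*.040+d[1])),z0+d[2],z1+d[2]),*L[:3])]
    V=[]
    for n,f in F.items():
        p=IM[n]; R,B=p[...,0],p[...,2]
        near=cv2.dilate(cv2.resize(render(f,part((0,0,0),.0,.056)),(512,384)),np.ones((9,9)))>0
        m=up(((B/(R+1)>.72)&(p.max(2)<170)&near)); m=cv2.morphologyEx(m.astype(np.uint8),cv2.MORPH_CLOSE,np.ones((9,9)))>0
        low=cv2.dilate(render(f,part((0,0,0),0,.033)),np.ones((3,3)))>0; high=render(f,part((0,0,0),.040,.056))>0
        V.append((f,m,low&~high)); print(n,sg,m.sum(),high.sum())
    for v,nm in((V,"both"),(V[:1],"scene"),(V[1:],"top")):
        d,s=fit(v,lambda d:part(d if nm=="both" else (d[0],d[1],0) ,.034,.056),[0,0,0],[.004,.004,.004]); print(nm,(d*1000).round(1),round(s,2))
f=F["top"]
for sg in(1,-1):
    o=np.arange(-.026,.0261,.004); uv=np.array([proj(f,place(np.array([[k,sg*.036,.056]]),*L[:3]))[0] for k in o]).astype(np.float32)
    print(sg,[tuple(int(v) for v in cv2.remap(IM["top"].astype(np.float32),uv[i:i+1,:1],uv[i:i+1,1:],cv2.INTER_LINEAR)[0,0]) for i in range(len(o))])
E
python3 pl.py
```

```text
scene 1 975 1128
top 1 626 732
both [-2.6 -0.3 -4.8] 0.82
scene [ 2.2  2.  -1.9] 0.8
top [-2.8 -0.5  2.2] 0.84
scene -1 1506 1116
top -1 683 767
both [-3.   0.2 -3.5] 0.78
scene [ 1.5  2.2 -2.7] 0.67
top [-3.9  1.   2.6] 0.91
1 [(200, 182, 127), (172, 159, 110), (66, 62, 52), (96, 100, 103), (105, 110, 114), (104, 109, 114), (104, 108, 113), (106, 111, 114), (106, 111, 113), (137, 137, 126), (227, 212, 156), (237, 225, 163), (237, 225, 164), (237, 226, 164)]
-1 [(225, 213, 151), (196, 182, 128), (80, 76, 63), (101, 102, 105), (110, 111, 113), (108, 110, 112), (105, 110, 114), (107, 111, 114), (111, 114, 116), (141, 138, 127), (227, 212, 157), (237, 226, 164), (237, 225, 165), (237, 225, 164)]
```

Seen from above, the plates sit about 2 mm nearer the robot than the lane fit, relative to the rod. I'll correct for that and insert gently, watching the force.

>>> {"name": "apply_moves", "arguments": {"series": [{"dx":0,"dy":-2.2,"dz":0.4,"turn":0,"jaw":1},{"dx":6,"dy":-2.2,"dz":0.4,"turn":0,"jaw":1},{"dx":14,"dy":-2.2,"dz":0.4,"turn":0,"jaw":1},{"dx":22,"dy":-2.2,"dz":0.4,"turn":0,"jaw":1},{"dx":28,"dy":-2.2,"dz":0.4,"turn":0,"jaw":1}]}}

```text
time: 18.52
tool_pos: [0.5304, -0.211, 0.0571]
tool_rot: [-0.0, 0.722, 0.692, 0.0]
contact_force: [0.2, -0.5, -2.6]
gripper_width: 0.107
grasp_force: 58.7
```

>>> {"name": "apply_moves", "arguments": {"series": [{"dx":5,"dy":0,"dz":0,"turn":0,"jaw":1},{"dx":10,"dy":0,"dz":0,"turn":0,"jaw":1},{"dx":15,"dy":0,"dz":0,"turn":0,"jaw":1},{"dx":20,"dy":0,"dz":0,"turn":0,"jaw":1},{"dx":20,"dy":0,"dz":0,"turn":0,"jaw":1}]}}

```text
time: 18.93
tool_pos: [0.5314, -0.1913, 0.0572]
tool_rot: [-0.0, 0.722, 0.692, 0.0]
contact_force: [-0.2, -0.8, -1.5]
gripper_width: 0.109
grasp_force: 58.7
```

```bash
python3 d.py -2.2 -130 57.2 90; python3 chk.py
```

```text
lane pose [  -2.2 -175.9] z 57.2 yaw 90.08 tilt [-2.e-04  4.e-04 -1.e+00] w 0.109 gf 58.7 F [-0.2 -0.8 -1.5] t 18.93 j [-0.48  0.11  1.9   0.    1.14 -0.44]
d [45.9  0.  -0. ] turn 0.0014 dist 45.9
scene rod offset (top: lane x, scene: z) mm [-1.7 -1.7 -1.7 -1.8 -2.5 -2.2 -1.5 -2.8 -6.5]
top rod offset (top: lane x, scene: z) mm [-0.5 -0.5 -0.5 -0.5 -1.  -1.  -1.  -1.  -1.2]
plate 1 x from/to -20.499999999999996 8.5
   y -4.500000000000001 4.500000000000001
plate -1 x from/to -19.499999999999996 7.5
   y -1.9999999999999982 6.499999999999999
```

The tip is through the first eyelet without contact force, so I'll go on to the far one.

>>> {"name": "apply_moves", "arguments": {"series": [{"dx":8,"dy":0,"dz":0,"turn":0.001,"jaw":1},{"dx":18,"dy":0,"dz":0,"turn":0.001,"jaw":1},{"dx":28,"dy":0,"dz":0,"turn":0.001,"jaw":1},{"dx":36,"dy":0,"dz":0,"turn":0.001,"jaw":1},{"dx":42,"dy":0,"dz":0,"turn":0.001,"jaw":1}]}}

```text
time: 19.45
tool_pos: [0.5331, -0.1489, 0.0571]
tool_rot: [-0.0, 0.722, 0.692, -0.0]
contact_force: [0.2, 0.4, -2.2]
gripper_width: 0.112
grasp_force: 58.7
```

>>> {"name": "apply_moves", "arguments": {"series": [{"dx":5,"dy":0,"dz":0,"turn":0,"jaw":1},{"dx":10,"dy":0,"dz":0,"turn":0,"jaw":1},{"dx":15,"dy":0,"dz":0,"turn":0,"jaw":1},{"dx":20,"dy":0,"dz":0,"turn":0,"jaw":1},{"dx":25,"dy":0,"dz":0,"turn":0,"jaw":1}]}}

```text
time: 19.87
tool_pos: [0.5343, -0.125, 0.0573]
tool_rot: [0.0, 0.723, 0.691, -0.0]
contact_force: [-0.7, -0.1, -1.7]
gripper_width: 0.109
grasp_force: 58.7
```

```bash
python3 d.py -2.2 -66 57.2 90; python3 chk.py|head -2
```

```text
lane pose [  -2.1 -109.4] z 57.3 yaw 89.97 tilt [ 0.e+00 -1.e-04 -1.e+00] w 0.109 gf 58.7 F [-0.7 -0.1 -1.7] t 19.87 j [-0.37  0.08  1.93 -0.    1.13 -0.32]
d [43.4 -0.1  0.1] turn -0.0005 dist 43.4
scene rod offset (top: lane x, scene: z) mm [ -3.  -10.5  16.2  -5.2  18.5  19.   -2.   -1.   -1.2]
top rod offset (top: lane x, scene: z) mm [ 2.2 -0.8 -0.8 -1.  -1.  -1.  -1.  -1.  -1.2]
```

>>> {"name": "apply_moves", "arguments": {"series": [{"dx":8,"dy":0,"dz":0,"turn":0,"jaw":1},{"dx":18,"dy":0,"dz":0,"turn":0,"jaw":1},{"dx":28,"dy":0,"dz":0,"turn":0,"jaw":1},{"dx":37,"dy":0,"dz":0,"turn":0,"jaw":1},{"dx":43,"dy":0,"dz":0,"turn":0,"jaw":1}]}}

```text
time: 20.38
tool_pos: [0.5361, -0.0809, 0.0571]
tool_rot: [-0.0, 0.722, 0.692, 0.0]
contact_force: [0.3, -0.4, -1.7]
gripper_width: 0.107
grasp_force: 58.7
```

>>> {"name": "apply_moves", "arguments": {"series": [{"dx":0,"dy":0,"dz":1,"turn":0,"jaw":1},{"dx":0,"dy":0,"dz":2,"turn":0,"jaw":1},{"dx":0,"dy":0,"dz":2.5,"turn":0,"jaw":1},{"dx":0,"dy":0,"dz":2.5,"turn":0,"jaw":1}]}}

```text
time: 20.72
tool_pos: [0.5361, -0.0826, 0.0546]
tool_rot: [-0.0, 0.723, 0.691, -0.0]
contact_force: [0.0, -0.5, -2.0]
gripper_width: 0.106
grasp_force: 58.7
```

```bash
python3 d.py -2.2 -66 57.2 90; python3 - <<'E'
from est import *
f=grab_frame("top"); L=np.load("lane.npy"); I=f["pixels"].astype(int)
for y in range(44,112,6):
    u,v=proj(f,place(np.array([[-.003,y/1000,.039]]),*L[:3]))[0].round().astype(int); print(y,I[v-1:v+2,u].max(0),end=" ")
E
```

```text
lane pose [ -2.2 -67. ] z 54.6 yaw 89.96 tilt [-2.e-04  0.e+00 -1.e+00] w 0.106 gf 58.7 F [ 0.  -0.5 -2. ] t 20.72 j [-0.29  0.07  1.95 -0.    1.13 -0.25]
d [ 1.  -0.  -2.6] turn -0.0007 dist 2.8
44 [222 227 225] 50 [236 239 238] 56 [237 240 240] 62 [238 241 240] 68 [240 243 243] 74 [240 242 243] 80 [211 217 215] 86 [209 212 209] 92 [210 150  99] 98 [217 147  86] 104 [214 144  83] 110 [212 143  83]
```

The top camera shows bright rod out to y≈+90 mm, about 50 mm beyond the far plate, and no contact force. I'll release and back away upward.

>>> {"name": "apply_moves", "arguments": {"series": [{"dx":0,"dy":0,"dz":0,"turn":0,"jaw":0.8},{"dx":0,"dy":0,"dz":0,"turn":0,"jaw":0.6},{"dx":0,"dy":0,"dz":0,"turn":0,"jaw":0.6},{"dx":0,"dy":0,"dz":0,"turn":0,"jaw":0.6},{"dx":0,"dy":0,"dz":0,"turn":0,"jaw":0.6}]}}

```text
time: 21.18
tool_pos: [0.5364, -0.0825, 0.055]
tool_rot: [0.0, 0.723, 0.691, 0.0]
contact_force: [-0.2, 0.6, 0.2]
gripper_width: 0.398
grasp_force: 0.0
```

>>> {"name": "apply_moves", "arguments": {"series": [{"dx":0,"dy":0,"dz":-5,"turn":0,"jaw":0.6},{"dx":0,"dy":0,"dz":-20,"turn":0,"jaw":0.6},{"dx":0,"dy":0,"dz":-50,"turn":0,"jaw":0.6},{"dx":0,"dy":0,"dz":-85,"turn":0,"jaw":0.6},{"dx":0,"dy":0,"dz":-120,"turn":0,"jaw":0.6}]}}

```text
time: 21.6
tool_pos: [0.5355, -0.0822, 0.1757]
tool_rot: [-0.001, 0.722, 0.691, -0.0]
contact_force: [0.5, -1.0, 0.3]
gripper_width: 0.4
grasp_force: 0.0
```

>>> {"name": "apply_moves", "arguments": {"series": [{"dx":-35,"dy":0,"dz":-20,"turn":0,"jaw":0.6},{"dx":-70,"dy":0,"dz":-30,"turn":0,"jaw":0.6},{"dx":-105,"dy":0,"dz":-30,"turn":0,"jaw":0.6},{"dx":-140,"dy":0,"dz":-30,"turn":0,"jaw":0.6},{"dx":-170,"dy":0,"dz":-30,"turn":0,"jaw":0.6}]}}

```text
time: 22.02
tool_pos: [0.5286, -0.2544, 0.2059]
tool_rot: [0.001, 0.723, 0.691, 0.0]
contact_force: [0.3, 0.4, 0.7]
gripper_width: 0.398
grasp_force: 0.0
```

>>> {"name": "apply_moves", "arguments": {"series": [{"dx":-20,"dy":0,"dz":0,"turn":0,"jaw":0.6},{"dx":-30,"dy":0,"dz":0,"turn":0,"jaw":0.6},{"dx":-30,"dy":0,"dz":0,"turn":0,"jaw":0.6},{"dx":-30,"dy":0,"dz":0,"turn":0,"jaw":0.6},{"dx":-30,"dy":0,"dz":0,"turn":0,"jaw":0.6}]}}

```text
time: 22.43
tool_pos: [0.5275, -0.2809, 0.2047]
tool_rot: [-0.0, 0.722, 0.692, 0.0]
contact_force: [0.0, -0.1, -0.5]
gripper_width: 0.395
grasp_force: 0.0
```

```bash
python3 d.py; python3 - <<'E'
from est import *
F={n:grab_frame(n) for n in("scene","top")}; L=np.load("lane.npy"); c,q=np.cos(L[2]),np.sin(L[2]); A=np.array([[c,q],[-q,c]])
f=F["top"]; I=f["pixels"].astype(int)
for y in list(range(-112,-40,8))+list(range(-28,30,8))+list(range(44,112,6)):
    u,v=proj(f,place(np.array([[-.003,y/1000,.039]]),*L[:3]))[0].round().astype(int); print(y,I[v-1:v+2,u,2].max(),end="; ")
print()
for n in F:
  for t in("tin_a","rod","jar","screwdriver"):
    for d in spotter.outline_of(F[n],t):
      e=np.array(d["extent"]); r=""
      if t=="tin_a" and n=="top":
        p,s=fit([(F[n],up(d["region"]),None)],lambda p:[place(cyl(.026,.1),*p)],ray(F[n],(e[:2]+e[2:])/2,.05)[:2],[.01,.01]); r=(A@(p-L[:2])*1000).round(1),round(s,2)
      print(n,t,round(d["conf"],2),e.round(),r)
E
```

```text
lane pose [  -2.1 -265.5] z 204.7 yaw 90.04 tilt [-1.e-04  7.e-04 -1.e+00] w 0.395 gf 0.0 F [ 0.  -0.1 -0.5] t 22.43 j [-0.61  0.02  1.72  0.    1.4  -0.57]
-112 80; -104 126; -96 230; -88 228; -80 227; -72 224; -64 222; -56 242; -48 242; -28 243; -20 246; -12 246; -4 246; 4 245; 12 244; 20 243; 28 240; 44 228; 50 235; 56 234; 62 234; 68 235; 74 236; 80 227; 86 220; 92 109; 98 88; 104 88; 110 87; 
scene tin_a 0.97 [216. 196. 240. 243.] 
scene tin_a 0.94 [186. 229. 214. 263.] 
scene tin_a 0.74 [198. 212. 223. 255.] 
scene tin_a 0.54 [176. 206. 260. 284.] 
scene rod 0.79 [182. 150. 241. 160.] 
scene rod 0.6 [201. 194. 271. 219.] 
scene jar 0.67 [330. 192. 363. 233.] 
scene jar 0.2 [197. 197. 266. 222.] 
scene screwdriver 0.96 [270. 279. 369. 298.] 
top tin_a 0.97 [262.  94. 283. 121.] (array([155.6,  -1.2]), np.float64(0.71))
top tin_a 0.92 [263. 117. 285. 146.] (array([104.2,  -6.1]), np.float64(0.88))
top tin_a 0.63 [258. 141. 283. 170.] (array([42.7, -1.7]), np.float64(0.93))
top rod 0.66 [239. 172. 311. 189.] 
top jar 0.96 [148. 198. 183. 233.] 
top screwdriver 0.85 [136. 116. 210. 137.]
```

Rod and tins have stayed put after the release: the rod runs through to y≈+90 mm, the three tins are in file, and the jar and screwdriver are unmoved. I'm handing in.

```bash
python3 -c "
from plant import ticket; print(ticket.job_done())"
```

```text
the job is handed in; nothing more can be done
None
```

The job is handed in: all three tins stand in single file behind the eyelets, the rod runs through both and sticks out about 50 mm beyond the far one, and the jar and screwdriver are where they were; it took about 22 s.

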